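# Weigh out cooking chocolate and shut its box

### The arm

A 6-joint arm with a two-finger parallel gripper is mounted at the origin on a cart in front of the work surface, level with it; the furniture and walls round the work are solid. World frame = base frame: x ahead of the robot, y to its left, z up, the work surface at z = 0. Lengths are in m, angles in rad, forces in N, time in s.
With the tool pointing down it reaches from about 0.325 to 0.775 m from the base axis. Payload 5.5 kg.
Tool frame: the origin (TCP) lies between the finger pads; the fingertips stand 8 mm ahead of it and the grasp point (between the pads) lies 11 mm behind it (tcp_to_tips is the distance from the TCP to the fingertips, in m); z points along the fingers, y is the direction in which the jaws open and shut (so a half turn about z gives the same grasp; the last joint's range is limited). The gripper opens to 88 mm and grips with 3 to 60 N. Pads are 20 mm wide; open, the fingers measure 115 mm over their backs; the gripper's body (75 mm by 178 mm) begins 61 mm behind the grasp point.
Start: joints at [-1.339, 0.091, 1.231, -0, 1.82, -0.057], TCP at [0.171, -0.575, 0.231] pointing down, gripper open.
Joint ranges: [-2.87, 2.87], [-0.86, 2.18], [0.17, 2.46], [-1.51, 4.65], [0.06, 2.69], [-2.65, 2.65]. Speed limits (rad/s): [2.57, 2.57, 3.01, 3.14, 3.14, 3.14].

### API

Orientations are given as a unit quaternion [w, x, y, z].
In Python, from bench import * gives the robot as it stands. Calls block until the motion is done:
- move_to(position, orientation): joint-space move of the TCP to a pose.
- move_l(position, speed=0.15, orientation=None): straight line of the TCP; orientation=None keeps the orientation; speed is the mean speed in m/s.
- movej(angles): joint-space move.
- gripper_open() and close(): open the fingers fully, or close them until they stop; the grip force is fixed at half the most.
- hold(seconds).
- inverse_kinematics(position, orientation): joint angles nearest the present ones, or None.
- state(): the state.
- get_image(name): name is "side" or "top" or "wrist"; returns a dict with "frame" (480x640x3 uint8, blue, green, red), "depth" (480x640 float32, m along the optical axis (not along the pixel's ray), 0 where there is no reading), "camera_matrix" (3x3 intrinsics, pixels), "view" (4x4, takes a point from world to camera coordinates). Camera axes: x right, y up, looking along -z (the intrinsics and any distortion apply to the point x, -y, -z); pixel columns grow to the right and rows downward; lengths in m; the calibration is good to about 2 mm. A picture is of the moment at which its call begins.
A pose or a line that the arm cannot do raises IKError and nothing moves.
- job_done(): hands the job in, once; it reports no verdict.
The state is a dict: "time": time; "joint_pos": joint angles; "dq": joint speeds; "joint_torque": joint torques, N m; "ee_pos": TCP position; "ee_rot": TCP orientation; "ft_force": force on the tool from outside, world axes, zero at the start; "moment": the same for the moment, N m; "finger_gap": finger opening in m.
Only numpy, scipy, OpenCV 4.12 (cv2) and the standard library are available. Lean on these libraries where they do the work, as an engineer would, in place of code of your own. Each camera call takes 0.05 s, during which the arm holds its last target.

### The job

Weigh out the chocolate for the recipe: move blocks from the wooden box into the pan of the kitchen scale one at a time, laying them in rather than dropping them, until the black pointer reaches or passes the red marker on the dial, and then take no more. Then slide the box's lid fully shut, over its catch until it is home, so that the rest keeps. Leave the other things on the worktop where they are.

Things in the scene. Friction and masses are not known exactly. Their poses are not given: they have to be found in the camera images.
- choc_box: Fixed pale wooden box with a sliding lid, 200 (x) x 248 (y) x 57 mm high; origin at the centre of its underside. Walls 9 mm, inner floor 6 mm above the origin, inside 182 x 230 mm. The lid runs in grooves in the side walls and opens towards the box's +y, over the low wall at that end.
- box_lid (a joint): How far the lid is slid out of the box towards the box's +y, in m: 0 is fully home; it starts about 0.18 to 0.20, which leaves every block clear. It slides with about 1 to 2 N. From about 0.010 a bump under the lid meets a springy ridge on the low end wall; it takes about 6 to 10 N to force it over, and it is past the ridge below 0.004. A hard stop at 0.
- lid_grip (a point): Centre of the top face of the dark wooden batten on the lid by which it is slid: the batten is 90 mm along the box's x, 14 mm thick along the box's y (pinch it across this), and stands 22 mm above the lid. It is 71 mm above the box's underside; with the lid home it is 60 mm from the box's centre towards the box's -y.
- pan_floor (a point): Centre of the inner floor of the scale's steel pan, 128 mm above the worktop when empty; axes as the scale's (x towards its back, y to its left, z up). The pan is 166 (x) x 226 (y) mm inside with a 30 mm high rim, and sinks 2.5 mm per 100 g on its spring. The scale stands fixed, its dial on the sloping front (-x side) below the pan.
- scale_pointer (a joint): Angle of the black pointer, rad, clockwise from the top of the dial as seen from the front: 0 with the pan empty and 0.70 rad per 100 g in the pan (long tick marks every 100 g, shorter ones every 50 and 25 g). It swings a little and settles within about 1 s.
- target_marker (a joint): Angle of the red marker clipped to the dial's rim, rad, measured like the pointer's. It shows the weight wanted, 200 to 285 g (1.40 to 2.00 rad). It cannot be moved by the robot.
- pointer_tip (a point): Tip of the pointer, 40 mm from the dial's centre.
- marker_tip (a point): Inner end of the red marker's line, 40 mm from the dial's centre; its y axis points outwards from the dial's centre and its x axis clockwise along the rim, z out of the dial.
- block_long_1: Long free block broken from a thick slab of dark-brown cooking chocolate, 80 x 40 x 32 mm (long along its y, 40 along its x), squares embossed on top; origin at the centre of its underside. Lies flat in the box, roughly along the box's y, with 25 mm or more beside its long sides. It weighs roughly 133 g (hand-poured, so up to 15 % more or less).
- block_long_2: Second long free block broken from a thick slab of dark-brown cooking chocolate, 80 x 40 x 32 mm (long along its y, 40 along its x), squares embossed on top; origin at the centre of its underside. Lies flat in the box, roughly along the box's y, with 25 mm or more beside its long sides. It weighs roughly 133 g (hand-poured, so up to 15 % more or less).
- block_short_1: Short free block broken from a thick slab of dark-brown cooking chocolate, 60 x 40 x 32 mm (long along its y, 40 along its x), squares embossed on top; origin at the centre of its underside. Lies flat in the box, roughly along the box's y, with 25 mm or more beside its long sides. It weighs roughly 100 g (hand-poured, so up to 15 % more or less).
- block_short_2: Second short free block broken from a thick slab of dark-brown cooking chocolate, 60 x 40 x 32 mm (long along its y, 40 along its x), squares embossed on top; origin at the centre of its underside. Lies flat in the box, roughly along the box's y, with 25 mm or more beside its long sides. It weighs roughly 100 g (hand-poured, so up to 15 % more or less).
- bench_scraper: Bystander: steel dough scraper with a black grip, 108 x 152 x 21 mm, lying in front of the box; origin under its centre.
- timer: Bystander: white kitchen timer with a red dial, 68 x 68 x 38 mm; origin under its centre.
- ramekin: Bystander: white ribbed ramekin, 69 mm across, 46 mm high; origin under its centre.
Things that resemble listed ones, but are neither listed nor needed, are in the scene too. What is shaped like the block_short_1 but purple is not meant.

How it is judged:
By the outcome, as a careful person would: the job done as asked, in the order asked, and still so for the second after the job is handed in, with the robot touching nothing.
It also fails if it takes over 72 s, if anything falls off the work surface, if the arm or the gripper's body presses on something with over 40 N, if the wrist force passes 120 N, or if a joint passes its speed limit or range.

## Working session

There is one attempt and no reset: what is moved stays moved. The work goes in short steps, each a Python script; the robot and the scene stay as the last script left them, time stands still between calls to the robot, and variables do not carry over. Pictures are saved under pics/ and viewed, and the job is handed in when it is done.

```bash
ls; mkdir -p pics; cat > h.py <<'E'
from bench import *
import numpy as np, cv2, pickle
def snap(n,tag):
    d=get_image(n); cv2.imwrite(f'pics/{tag}.png',d['frame']); pickle.dump(d,open(f'pics/{tag}.pkl','wb')); return d
def p3(d,u,v,z=None):
    K=np.array(d['camera_matrix']);V=np.linalg.inv(np.array(d['view']))
    r=np.array([(u-K[0,2])/K[0,0],-(v-K[1,2])/K[1,1],-1.])
    o=V[:3,3]; w=V[:3,:3]@r
    if z is None:
        t=d['depth'][int(round(v)),int(round(u))]
    else: t=(z-o[2])/w[2]
    return o+t*w
def crop(tag,x0,y0,x1,y1,s,out):
    im=cv2.imread(f'pics/{tag}.png')[y0:y1,x0:x1]
    cv2.imwrite(f'pics/{out}.png',cv2.resize(im,None,fx=s,fy=s,interpolation=cv2.INTER_CUBIC))
E
python3 - <<'E'
from h import *
for n in ['top','side']:
    d=snap(n,n+'0')
    print(n,d['camera_matrix'],d['view'])
print(state())
E
```

```text
pics
top [[582.49408171   0.         325.01809323]
 [  0.         582.49408171 239.90784934]
 [  0.           0.           1.        ]] [[ 0.14959406 -0.98872228  0.00706178 -0.1230578 ]
 [ 0.96664258  0.14774771  0.20921936 -0.49238   ]
 [-0.2079032  -0.02447175  0.97784324 -1.1909519 ]
 [ 0.          0.          0.          1.        ]]
side [[556.5115013    0.         327.32708902]
 [  0.         556.5115013  242.93718101]
 [  0.           0.           1.        ]] [[-0.84954939 -0.52708179  0.02122773  0.38167311]
 [ 0.30699445 -0.461287    0.83244742 -0.2713569 ]
 [-0.4289758   0.713722    0.55369727 -0.8293822 ]
 [ 0.          0.          0.          1.        ]]
{'time': 0.1, 'joint_pos': array([-1.33868242e+00,  9.17802043e-02,  1.23174609e+00,  1.48031238e-05,
        1.81979576e+00, -5.67081799e-02]), 'dq': array([-2.02772150e-04, -1.87272562e-04, -1.52185987e-03, -7.08090128e-05,
        4.09640200e-04, -1.35295183e-03]), 'joint_torque': array([ 3.66865424e-03, -4.47854984e+01, -4.07570100e+01,  7.01629347e-02,
        2.84429791e-02, -1.10444487e-04]), 'ee_pos': array([ 0.1708355 , -0.57490836,  0.22963289]), 'ee_rot': array([-8.62004992e-04,  9.89590202e-01,  1.43911375e-01, -6.85921881e-05]), 'ft_force': array([ 0.1868885 , -0.65639365,  0.24126273]), 'moment': array([-0.04207293, -0.03095659, -0.03423134]), 'finger_gap': 0.08774388782480491}
```

View pics/top0.png

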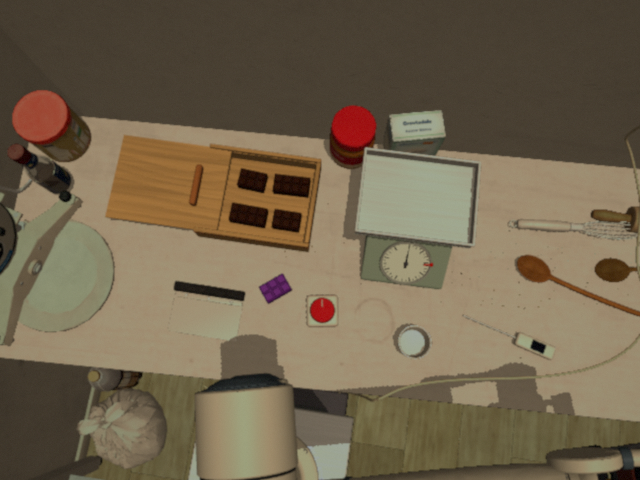

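View pics/side0.png

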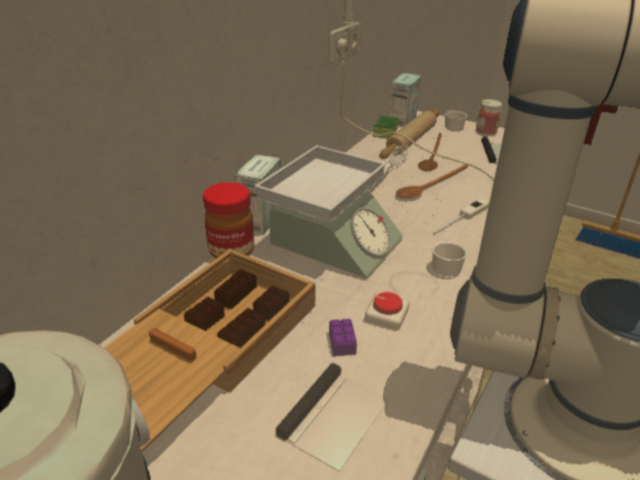

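The top view shows the box with 4 blocks at about (270,200), the lid batten at (196,185), the scale pan at (418,197) and the dial at (405,263) with its red marker at (430,265). I'll enlarge these.

```bash
python3 - <<'E'
from h import *
crop('top0',175,130,335,260,5,'c_box'); crop('top0',340,130,490,300,3.5,'c_scale'); crop('top0',375,230,445,295,8,'c_dial')
E
```

```text
(no output)
```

View pics/c_box.png

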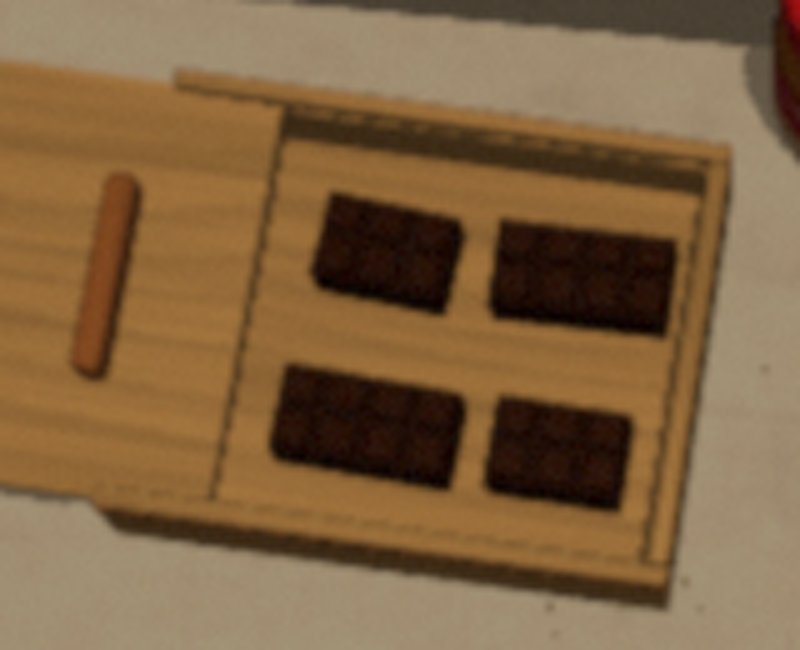

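View pics/c_scale.png

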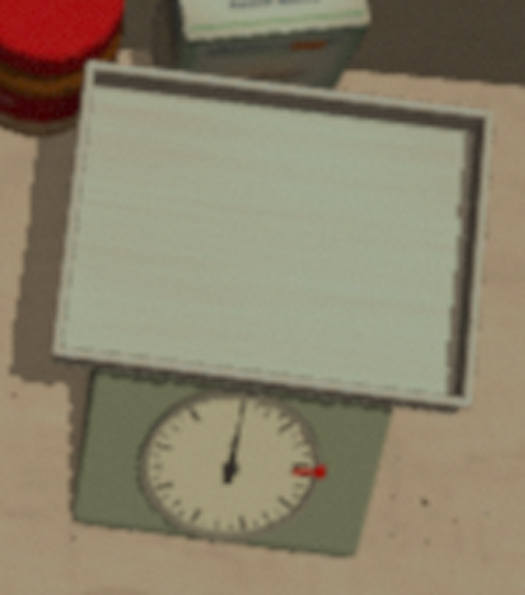

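View pics/c_dial.png

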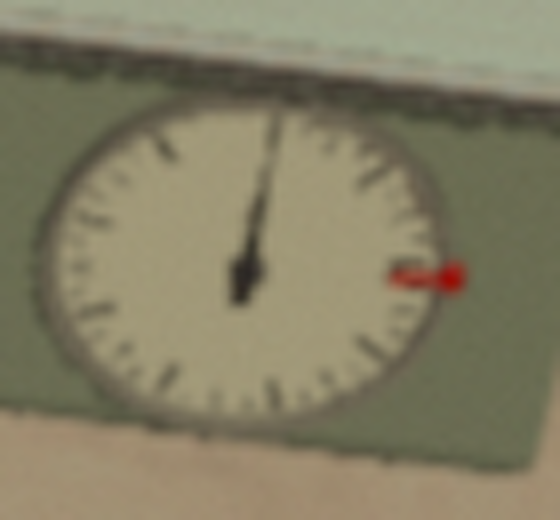

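```bash
python3 - <<'E'
from h import *
d=pickle.load(open('pics/top0.pkl','rb'))
K=d['camera_matrix'];V=np.linalg.inv(d['view'])
print('cam',V[:3,3])
u,v=np.meshgrid(np.arange(640),np.arange(480)); t=d['depth']
P=np.stack([(u-K[0,2])/K[0,0]*t,-(v-K[1,2])/K[1,1]*t,-t],-1)@V[:3,:3].T+V[:3,3]
def T(x,y):return 175+x/5,130+y/5
f=d['frame'].astype(int)
# blocks: dark pixels inside box
dark=(f.sum(2)<130)&(P[...,2]>0.030)&(P[...,2]<0.05)
m=np.zeros_like(dark);m[150:245,225:320]=dark[150:245,225:320]
n,l,s,c=cv2.connectedComponentsWithStats(m.astype(np.uint8),connectivity=4)
for i in range(1,n):
    if s[i,4]>80:
        q=P[l==i]; r=cv2.minAreaRect((q[:,:2]*1000).astype(np.float32)); print(c[i],s[i,4],np.round(q[:,2].mean(),4),r)
for nm,(x,y) in dict(gripA=(122,175),gripB=(90,375)).items(): print(nm,p3(d,*T(x,y),0.071))
for nm,(x,y) in dict(c1=(728,148),c2=(668,570),c3=(178,72)).items(): print(nm,p3(d,*T(x,y),0.057))
# pan
q=(P[...,2]>0.12)&(P[...,2]<0.137);q[:150]=0;q[242:]=0;q[:,:350]=0;q[:,485:]=0
qq=P[q];print('floor',np.median(qq[:,2]),cv2.minAreaRect((qq[:,:2]*1000).astype(np.float32)))
S=lambda x,y:(340+x/3.5,130+y/3.5)
print('rim',[np.round(p3(d,*S(x,y),0.158),4) for x,y in [(90,65),(487,118),(467,403),(57,355)]])
# dial
D=lambda x,y:(375+x/8,230+y/8)
pts=[(243,270),(276,115),(372,178),(405,264),(370,348),(276,397),(166,378),(410,278),(393,277)]
W=np.array([p3(d,*D(x,y)) for x,y in pts]); print(np.round(W,4))
E
```

```text
cam [ 0.24676148 -0.07806665  1.2684487 ]
[251.88735632 179.08045977] 435 0.0372 ((621.0127563476562, 133.2811279296875), (59.73497009277344, 38.423126220703125), 87.45195770263672)
[291.41941075 184.11091854] 577 0.0375 ((622.469482421875, 45.832481384277344), (38.69813537597656, 79.15023040771484), 2.2295913696289062)
[248.02446982 214.0995106 ] 613 0.0373 ((540.865478515625, 127.59488677978516), (79.54569244384766, 38.59036636352539), 88.46150207519531)
[286.47252747 219.47032967] 455 0.0375 ((541.3856201171875, 43.12636947631836), (60.79351806640625, 37.81455993652344), 87.79886627197266)
gripA [0.62386478 0.24465476 0.071     ]
gripB [0.53398895 0.2407221  0.071     ]
c1 [ 0.68081493 -0.01125448  0.057     ]
c2 [ 0.49027992 -0.01461724  0.057     ]
c3 [0.67883123 0.23335729 0.057     ]
floor 0.12957785448388726 ((602.6759033203125, -204.50650024414062), (178.2986297607422, 260.8469543457031), 1.2730668783187866)
rim [array([ 0.6817, -0.1033,  0.158 ]), array([ 0.6845, -0.333 ,  0.158 ]), array([ 0.5163, -0.3378,  0.158 ]), array([ 0.5089, -0.1082,  0.158 ])]
[[ 0.4778 -0.2223  0.0637]
 [ 0.5136 -0.2223  0.0934]
 [ 0.5047 -0.2512  0.0757]
 [ 0.4869 -0.265   0.0582]
 [ 0.4666 -0.2612  0.0397]
 [ 0.4523 -0.24    0.0241]
 [ 0.4523 -0.2097  0.0277]
 [ 0.4832 -0.2666  0.059 ]
 [ 0.4842 -0.2632  0.0521]]
```

```bash
python3 - <<'E'
from h import *
t=state()['time']
try: print(close(0.062))
except Exception as e: print(repr(e))
s=state();print(s['finger_gap'],s['time']-t)
t=state()['time']
try: print(gripper_open())
except Exception as e: print(repr(e))
s=state();print(s['finger_gap'],s['time']-t)
E
```

```text
TypeError('too many positional arguments')
0.08774388782480491 0.0
False
0.08789267558960814 0.21669999999999998
```

```bash
cat >> h.py <<'E'
def Q(a): a=np.radians(a)/2; return [0,float(np.cos(a)),float(np.sin(a)),0]
E
python3 - <<'E'
from h import *
move_to([0.60,0.075,0.26],Q(90))
d=snap('wrist','w1'); s=state(); print(s['time'],s['ee_pos'],s['joint_pos'],np.linalg.inv(d['view'])[:3,3],s['ft_force'])
E
```

```text
3.1167 [0.60009722 0.07411089 0.25994166] [ 6.67014700e-02  1.12203487e-01  1.15618632e+00 -1.58357192e-04
  1.87329728e+00  6.80855524e-02] [0.60088274 0.14344375 0.4147906 ] [0.4366495  0.31930987 0.07465982]
```

View pics/w1.png

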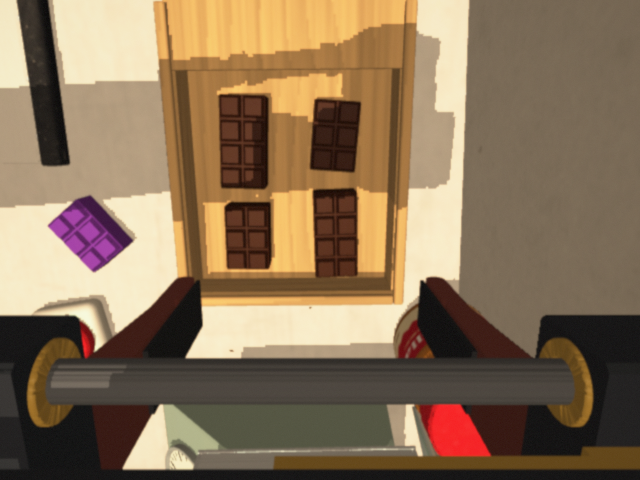

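The wrist view shows all four blocks clearly: long ones at (244,141) and (335,232), short ones at (248,235) and (336,135). The box inner side walls are near x=190 and x=390.

```bash
python3 - <<'E'
from h import *
crop('w1',150,60,420,310,3,'c_w1'); crop('w1',160,260,220,330,8,'c_f')
E
```

```text
(no output)
```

View pics/c_w1.png

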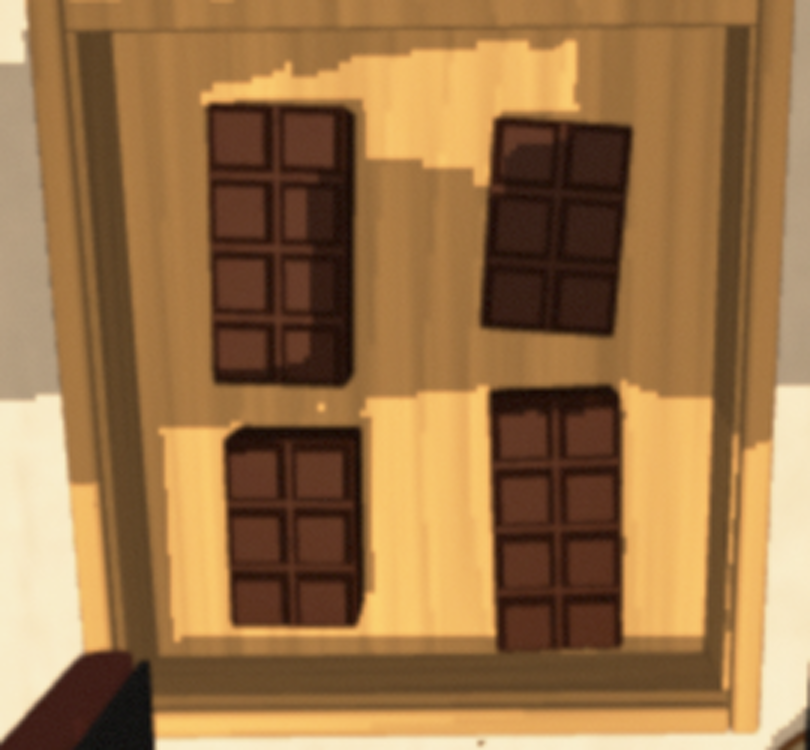

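View pics/c_f.png

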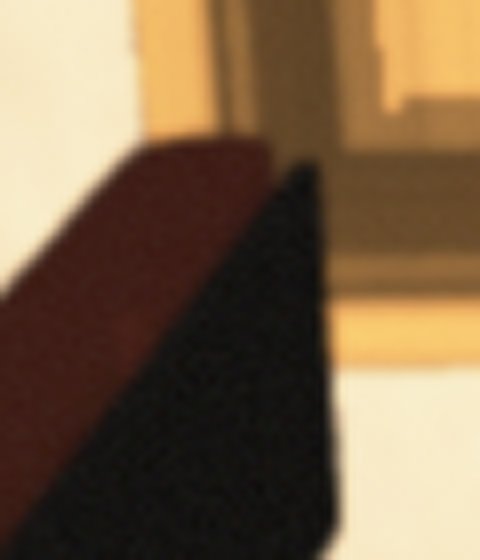

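```bash
python3 - <<'E'
from h import *
d=pickle.load(open('pics/w1.pkl','rb')); print(d['camera_matrix'][0,0],np.round(d['view'][:3,:3],2))
print([np.round(p3(d,160+x/8,260+y/8,.252),4) for x,y in [(145,150),(270,145),(315,165)]])
T=lambda x,y:(150+x/3,60+y/3)
def s(n,L,z): print(n,[np.round(p3(d,*T(x,y),z)[:2],4).tolist() for x,y in L])
s('A',[(490,392),(617,390),(622,648),(497,650)],.038)
s('B',[(207,105),(280+62,107),(345,383),(213,383)],.038)
s('S1',[(497,117),(631,127),(613,334),(482,326)],.038)
s('S2',[(231,444),(358,440),(358,625),(233,626)],.038)
s('wallfloor',[(115,100),(150,560),(722,200),(708,560)],.006)
s('walltop in',[(69,60),(112,560),(756,60),(734,560)],.057)
s('walltop out',[(30,60),(83,560),(797,60),(768,560)],.057)
s('front',[(100,735),(757,732)],.057)
s('frontin',[(160,656),(705,656)],.006)
s('lid edge',[(70,30),(750,25)],.047)
E
```

```text
429.31816240139256 [[ 1.   -0.    0.  ]
 [ 0.    0.97 -0.25]
 [-0.    0.25  0.97]]
[array([0.5482, 0.0856, 0.252 ]), array([0.5545, 0.0859, 0.252 ]), array([0.5567, 0.0848, 0.252 ])]
A [[0.6042, 0.0914], [0.6415, 0.092], [0.6451, 0.0121], [0.6065, 0.0115]]
B [[0.5255, 0.1715], [0.563, 0.1709], [0.5618, 0.0941], [0.5231, 0.0942]]
S1 [[0.6061, 0.1682], [0.6435, 0.1656], [0.6399, 0.1083], [0.6019, 0.1106]]
S2 [[0.5275, 0.0761], [0.5652, 0.0772], [0.5638, 0.0197], [0.5254, 0.0194]]
wallfloor [[0.4915, 0.1753], [0.4927, 0.0317], [0.6756, 0.146], [0.6763, 0.0315]]
walltop in [[0.4938, 0.1813], [0.4953, 0.0456], [0.6736, 0.1811], [0.6744, 0.0455]]
walltop out [[0.4836, 0.1813], [0.4869, 0.0457], [0.6843, 0.1811], [0.6842, 0.0455]]
front [[0.4878, -0.0085], [0.6839, -0.0077]]
frontin [[0.4939, -0.0017], [0.6768, -0.0019]]
lid edge [[0.4917, 0.1899], [0.6735, 0.191]]
```

```bash
python3 - <<'E'
from h import *
d=pickle.load(open('pics/top0.pkl','rb'))
for u,v in [(353,120),(335,125),(375,125),(353,142),(417,122),(395,140),(440,135)]: print(u,v,np.round(p3(d,u,v),3))
close()
move_l([.584,.134,.10],0.25)
move_l([.584,.134,.026],0.1); f0=state()['ft_force']; print(state()['finger_gap'],f0)
move_l([.605,.134,.026],0.06); print(state()['ft_force']-f0)
move_l([.584,.134,.026],0.12)
move_l([.584,.046,.026],0.15)
move_l([.566,.046,.026],0.06); print(state()['ft_force']-f0)
move_l([.584,.046,.026],0.15)
move_l([.60,.075,.23],0.3)
d=snap('wrist','w2'); s=state(); print(s['time'],s['ee_pos'])
gripper_open()
E
```

```text
353 120 [ 0.747 -0.069  0.139]
335 125 [ 0.73  -0.034  0.141]
375 125 [ 0.743 -0.116  0.14 ]
353 142 [ 0.698 -0.076  0.142]
417 122 [ 0.762 -0.201  0.142]
395 140 [ 0.716 -0.161  0.141]
440 135 [ 0.741 -0.251  0.142]
0.000181778807713703 [ 0.15788751 -0.11464684  0.0211938 ]
[-0.6115639   0.90386735  0.69888771]
[-0.26495267  0.0687744  -0.36553224]
9.35 [0.59907883 0.07476485 0.2272046 ]
```

View pics/w2.png

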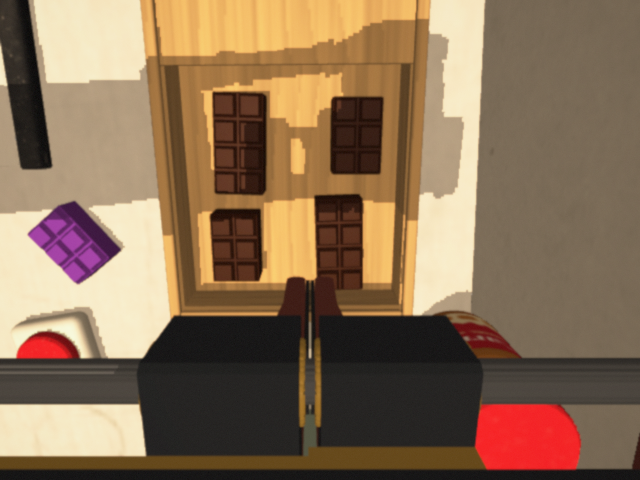

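S1 is pushed right (357,135) and S2 left (236,245), so both gaps are now wider. I'll compute the clearances, then grasp A.

```bash
python3 - <<'E'
from h import *
d=pickle.load(open('pics/w2.pkl','rb'))
for n,u,v in [('S2 right',260,240),('A left',316,240),('A right',361,240),('A top',338,196),('A bot',340,289),('B left',213,140),('B right',264,140),('B bot',240,193),('S1 left',332,135)]: print(n,np.round(p3(d,u,v,.038)[:2],4))
E
```

```text
S2 right [0.5585 0.0555]
A left [0.605  0.0555]
A right [0.6423 0.0556]
A top [0.6226 0.0923]
A bot [0.6257 0.0123]
B left [0.524  0.1363]
B right [0.564  0.1363]
B bot [0.5435 0.0946]
S1 left [0.6171 0.1402]
```

```bash
python3 - <<'E'
from h import *
move_l([.6185,.050,.10],0.25)
move_l([.6185,.050,.040],0.12); f0=state()['ft_force']
move_l([.6185,.050,.025],0.06); s=state(); print(s['ft_force']-f0)
close(); s=state(); print('gap',s['finger_gap'],s['ft_force'])
move_l([.6185,.050,.10],0.15); s=state();print('gap',s['finger_gap'],s['ft_force'],s['time'])
d=snap('side','s1')
E
```

```text
[ 0.00998993 -0.17243714 -0.02740333]
gap 0.03980858647481991 [ 1.67830388 -0.56271269 -0.52546242]
gap 0.03954682759241359 [-0.36959071 -0.7011191  -1.75760792] 13.9083
```

View pics/s1.png

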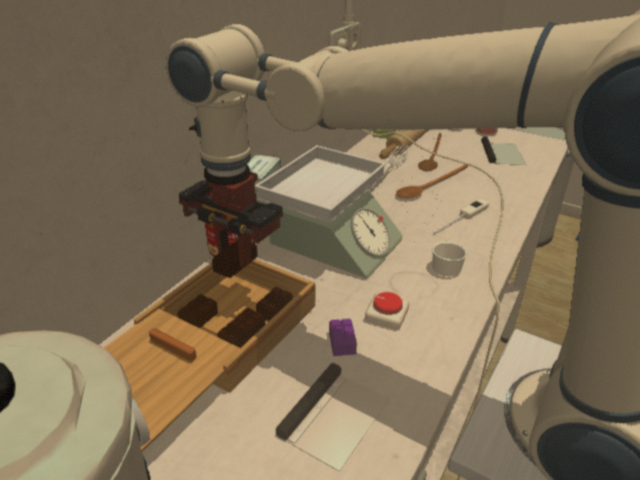

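```bash
python3 - <<'E'
from h import *
move_l([.6185,.050,.235],0.35)
move_l([.598,-.170,.235],0.35)
move_l([.598,-.170,.157],0.2); f0=state()['ft_force']
for z in (.150,.1465,.1435,.1415):
    move_l([.598,-.170,z],0.05); s=state();print(z,s['ft_force']-f0)
gripper_open(); s=state(); print('gap',s['finger_gap'])
move_l([.598,-.170,.22],0.2)
s=state();print(s['time'])
d=snap('wrist','w3');d=snap('side','s2')
E
```

```text
0.15 [ 1.03903394  0.27163309 -0.53832987]
0.1465 [ 0.90255253  0.54528441 -0.15124668]
0.1435 [ 1.23634698 -0.03992791  1.4227864 ]
0.1415 [ 2.09825925 -0.26082138  2.19633043]
gap 0.08780566712622204
18.2833
```

View pics/w3.png

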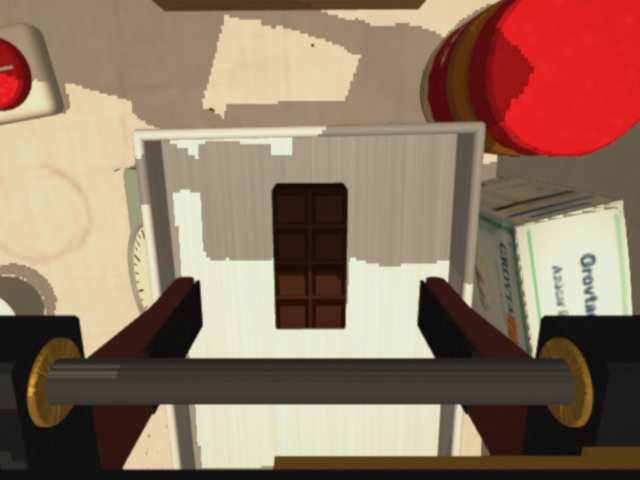

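View pics/s2.png

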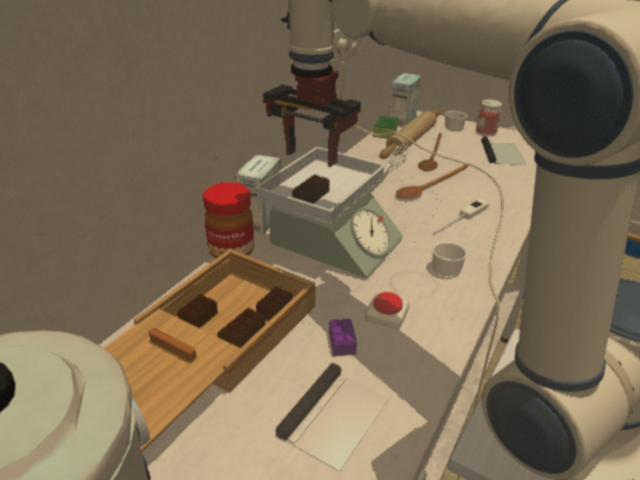

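```bash
python3 - <<'E'
from h import *
move_l([.553,.130,.235],0.35)
d=snap('side','s3')
crop('s3',340,195,410,270,8,'c_s3')
move_l([.553,.130,.045],0.2); f0=state()['ft_force']
move_l([.553,.130,.025],0.07); s=state(); print(s['ft_force']-f0)
close(); s=state(); print('gap',s['finger_gap'],s['ft_force'])
move_l([.553,.130,.10],0.15); s=state();print('gap',s['finger_gap'],s['ft_force'],s['time'])
d=snap('side','s4')
E
```

```text
[-0.68484327 -0.60183234 -0.49314319]
gap 0.03970841963935677 [-2.25350775 -0.34727537  1.80089297]
gap 0.039823445726125305 [-1.09760578 -0.52096521 -1.30420302] 22.4333
```

View pics/c_s3.png

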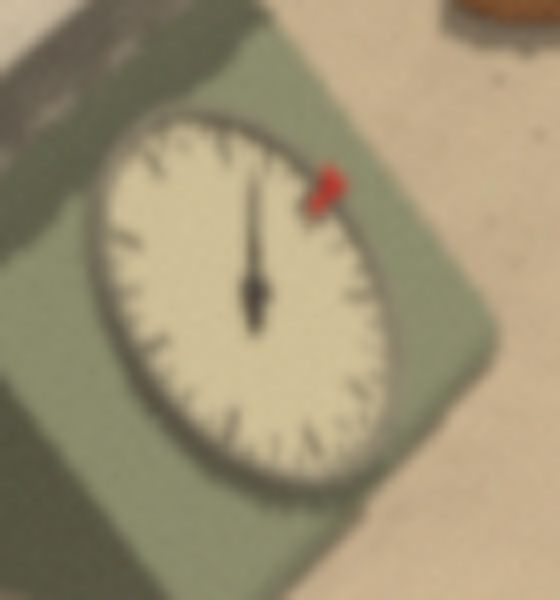

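View pics/s4.png

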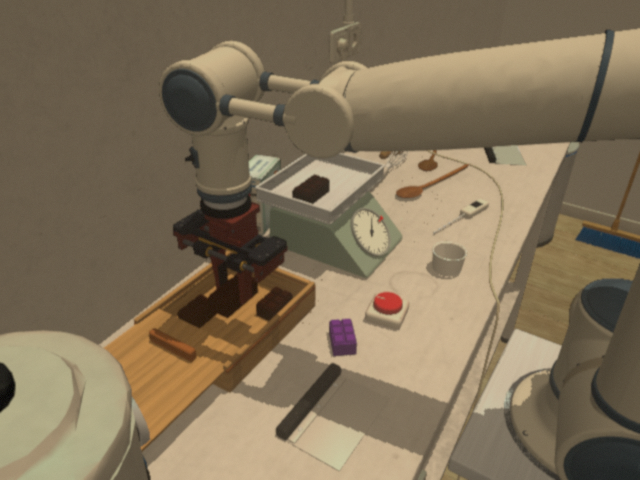

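```bash
python3 - <<'E'
from h import *
move_l([.553,.130,.235],0.35)
move_l([.598,-.274,.235],0.4)
move_l([.598,-.274,.155],0.2); f0=state()['ft_force']
for z in (.148,.1435,.140,.138):
    move_l([.598,-.274,z],0.05); s=state();print(z,s['ft_force']-f0)
gripper_open(); s=state(); print('gap',s['finger_gap'])
move_l([.598,-.274,.235],0.2)
move_l([.579,.243,.20],0.4)
hold(0.3)
s=state();print(s['time'],s['ee_pos'])
for n in('side','wrist','top'): d=snap(n,n+'5')
crop('side5',340,195,410,270,8,'c_s5'); crop('top5',330,120,490,300,3.3,'c_t5')
E
```

```text
0.148 [ 0.01889736  0.84240651 -0.05642812]
0.1435 [-1.61481257  0.34062569 -0.66137447]
0.14 [ 0.92194438 -0.12403938  1.55650989]
0.138 [-0.09578348  0.14973499  1.20838099]
gap 0.08751965863617972
29.0417 [0.57930075 0.24207297 0.20029149]
```

View pics/c_s5.png

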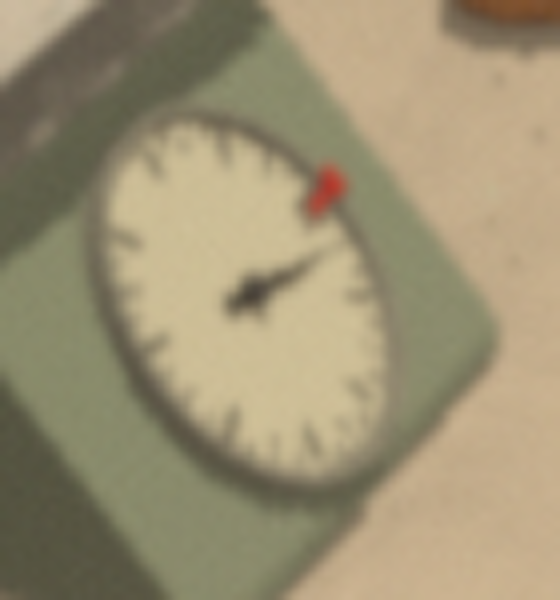

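View pics/wrist5.png

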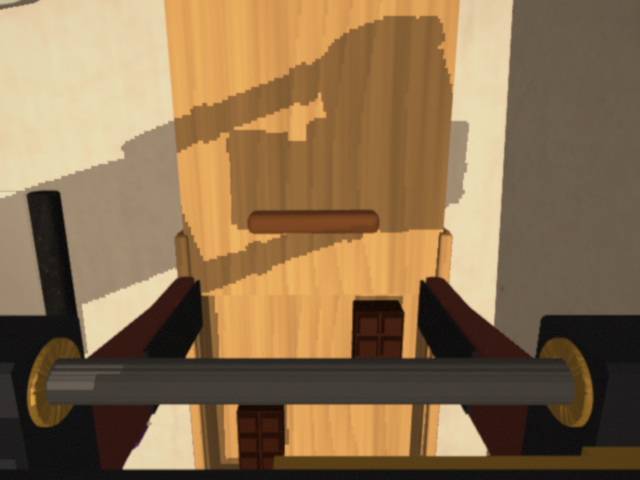

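View pics/c_t5.png

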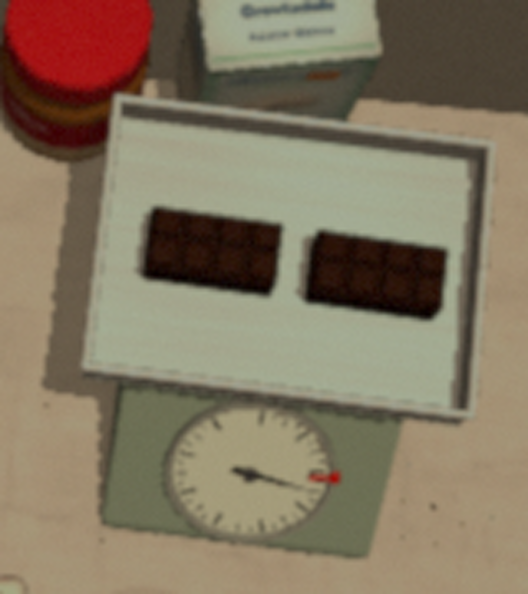

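Both blocks lie flat in the pan and the pointer is clearly past the red marker (between it and the 300 g tick). Next is the lid: the batten is at about (314,221) in the wrist view.

```bash
python3 - <<'E'
from h import *
d=pickle.load(open('pics/wrist5.pkl','rb'))
for u,v in [(250,221),(378,221),(314,211),(314,232)]: print(np.round(p3(d,u,v,.071),4),np.round(p3(d,u,v),4))
E
```

```text
[0.5399 0.2519 0.071 ] [0.5399 0.252  0.0716]
[0.6263 0.2519 0.071 ] [0.6266 0.2515 0.0695]
[0.5831 0.2587 0.071 ] [0.5832 0.2567 0.06  ]
[0.5831 0.2443 0.071 ] [0.5831 0.2444 0.0718]
```

```bash
python3 - <<'E'
from h import *
move_to([.582,.247,.14],Q(0))
s=state();print(s['joint_pos'],s['time'])
move_l([.582,.247,.061],0.15); f0=state()['ft_force']
close(); s=state(); print('gap',s['finger_gap'],s['ft_force']-f0,s['ee_pos'])
move_l([.582,.10,.061],0.12); s=state();print(s['finger_gap'],s['ft_force']-f0,s['ee_pos'],s['time'])
d=snap('side','s6')
E
```

```text
[3.47617767e-01 1.78210090e-01 1.29553906e+00 5.92110014e-06
 1.66749604e+00 1.91735674e+00] 30.5917
gap 0.014002361012908107 [-1.1188162  -0.51281301  0.10422779] [0.58197825 0.24711209 0.06097129]
0.013270411833631167 [ 5.98704001 -1.38575371 -2.19590516] [0.58296331 0.09757576 0.06097934] 33.7667
```

View pics/s6.png

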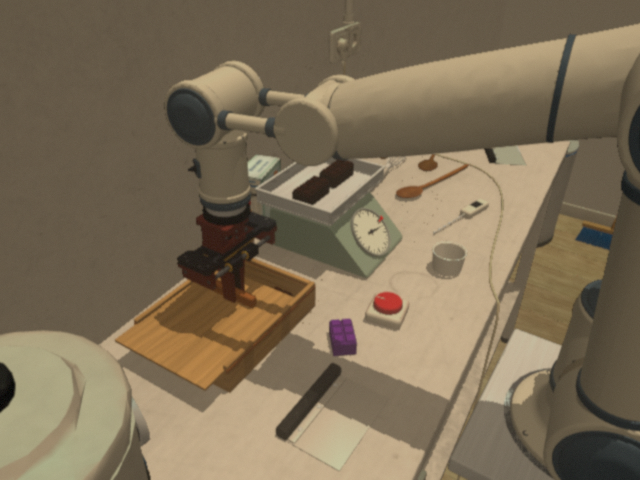

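```bash
python3 - <<'E'
from h import *
f0=np.array([0,0,0])
for y in (.08,.070,.066,.063,.060,.058,.056,.054,.052,.050,.048,.046,.044):
    move_l([.5845,y,.061],0.04 if y<.075 else .1); s=state();f=s['ft_force'];print(y,np.round(f,1),np.round(s['ee_pos'],4),round(s['finger_gap'],4),round(s['time'],2))
    if abs(f[1])>18: break
d=snap('side','s7'); crop('s7',100,200,340,400,3.2,'c_s7')
E
```

```text
0.08 [-4.7 -0.1  1.9] [0.5833 0.0778 0.0609] 0.0139 34.17
0.07 [-5.9 -1.6  2.7] [0.5834 0.0685 0.061 ] 0.0138 34.57
0.066 [-5.4 -1.   2.4] [0.5834 0.0645 0.0609] 0.0142 34.82
0.063 [-5.4  1.7  1.9] [0.5834 0.0622 0.0609] 0.0136 35.07
0.06 [-5.2  6.1  1.6] [0.5834 0.0609 0.0609] 0.0135 35.32
0.058 [-3.8  9.1  1.2] [0.5834 0.0599 0.0609] 0.0139 35.57
0.056 [-4.3  3.1  2.2] [0.5834 0.0564 0.0609] 0.0137 35.82
0.054 [-4.7  0.9  2.4] [0.5834 0.0533 0.0609] 0.0138 36.07
0.052 [-3.7  8.2  2.1] [0.5834 0.0532 0.0609] 0.0137 36.32
0.05 [-4.2 13.9  2.1] [0.5834 0.0531 0.0609] 0.0137 36.57
0.048 [-4.2 19.   1.6] [0.5835 0.0531 0.0609] 0.014 36.82
```

View pics/c_s7.png

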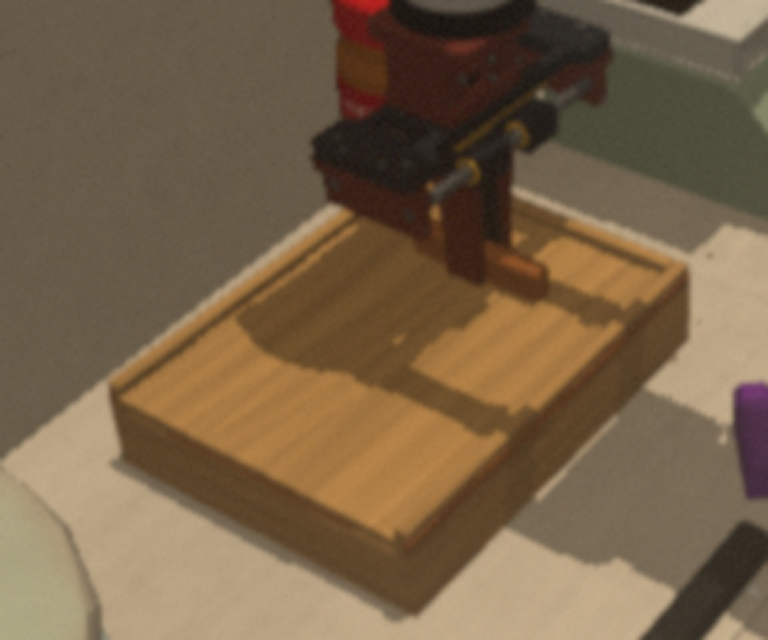

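The resistance peaked at 9 N and dropped (the ridge), and then there was a hard stop at y=0.0531 with the force rising to 19 N. I'll relax the load, release and check.

```bash
python3 - <<'E'
from h import *
move_l([.5835,.0528,.061],0.04); print(np.round(state()['ft_force'],1))
gripper_open()
move_l([.5835,.0528,.20],0.2)
move_l([.45,.10,.28],0.3)
hold(0.3)
s=state();print(s['time'])
for n in('side','top'): d=snap(n,n+'8')
crop('side8',100,130,420,370,2.5,'c_s8')
d=pickle.load(open('pics/top8.pkl','rb'))
E
```

```text
[ 0.2  4.9 -0.9]
40.1833
```

View pics/c_s8.png

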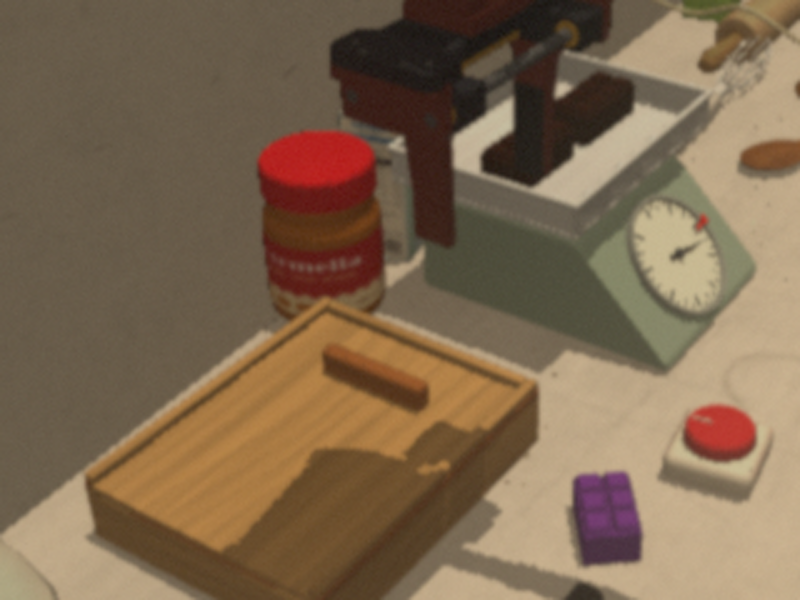

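View pics/top8.png

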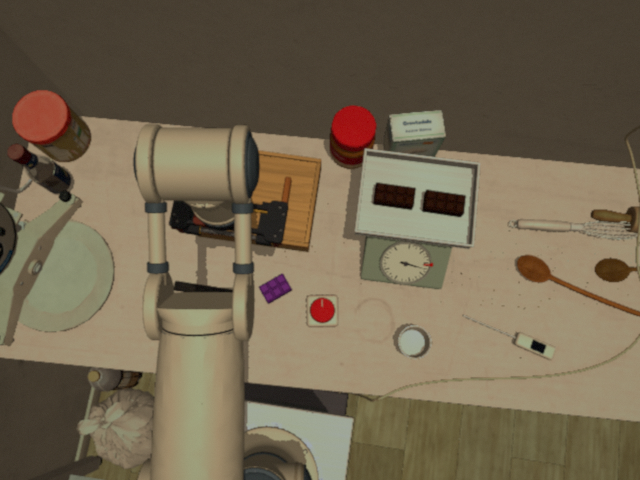

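The lid is shut flush, the blocks lie in the pan with the pointer at (418,267) past the marker at (430,264), and the bystanders are where they were.

```bash
python3 -c "
from bench import *
job_done()"
```

```text
the job is handed in; nothing more can be done
```

I put the two long blocks into the pan one at a time, then slid the lid fully shut and handed the job in at about 40 s of the 72 s allowed. `job_done()` reports no verdict.

- **Weighing:** The marker sits just past 200 g. After the first block the pointer read roughly 135 g, short of it; after the second it settled clearly past the marker, below 300 g. I took no more blocks.
- **Laying in:** I lowered each block until the pan took its weight before opening the gripper. Both lie flat in the pan.
- **Lid:** The catch gave way at about 9 N. The lid then met a hard stop at y = 0.053 m, where the push rose to 19 N. After release it looked flush with the end of the box.
- **Short blocks:** Both stay in the box, but I first pushed each one about a centimetre sideways because the open fingers did not fit between the blocks.
- **Bystanders:** The timer and ramekin look unmoved in the last pictures. The scraper was largely hidden behind the arm, and the arm never went near it.
- **Disagreement:** The top and wrist cameras differed by up to 9 mm in y. I used values between the two, and it caused no problem with any grasp.

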